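# Put the vice-jaw plates away in the slotted rack

## Robot

A 6-joint arm with a two-finger parallel gripper is mounted at the origin on the work surface. World frame = base frame: x ahead of the robot, y to its left, z up, the work surface at z = 0. Lengths are in m, angles in rad, forces in N, time in s.
With the tool pointing down it reaches from about 0.275 to 0.75 m from the base axis. Payload 10.2 kg.
Tool frame: the origin (TCP) lies midway between the tips of the shut fingers; the grasp point (between the pads) lies 19 mm behind it (env.hold_point_z is the distance from the TCP to the grasp point, in m); x points along the fingers, z is the direction in which the jaws open and shut, and the axes are right-handed (so a half turn about x gives the same grasp; the last joint's range is limited). The gripper opens to 85 mm and grips with 20 to 120 N. Pads are 22 mm wide; open, the fingers measure 114 mm over their backs; the gripper's body (76 mm by 85 mm) begins 54 mm behind the grasp point. The pads swing forward as they close: fully open they stand 13 mm farther back than shut.
Start: joints at [0.928, 0.313, 1.498, -0, 1.331, -0.223], TCP at [0.214, 0.479, 0.231] pointing down, gripper open.
Joint ranges: [-2.94, 2.94], [-0.97, 2.17], [0.19, 2.56], [-1.23, 4.37], [0.02, 3.11], [-2.88, 2.88]. Speed limits (rad/s): [2.39, 2.39, 3.01, 3.14, 3.14, 3.14].

## Interface

Orientations are given as a unit quaternion [x, y, z, w].
In Python, from bench import env, kinematics, monitor, eyes, job gives the robot as it stands. The module is installed in compiled form; this text tells all that it offers. Calls block until the motion is done:
- env.reach(position, orientation): joint-space move of the TCP to a pose.
- env.movel(position, velocity=0.15, frame=None, guard=None): straight line of the TCP; frame=None keeps the orientation; velocity is the mean speed in m/s. With guard (N) it stops when the force on the tool has changed by that much, and returns True; else False.
- env.set_joints(angles): joint-space move.
- env.release() and env.close_gripper(effort=None): open the fingers fully, or close them until they stop; effort is the grip in N (None keeps the last).
- env.hold(seconds).
- kinematics.ik(position, orientation): joint angles nearest the present ones, or None.
- monitor.sense(): the state.
- eyes.grab_frame(name): name is "scene" or "top" or "wrist"; returns a dict with "frame" (384x512x3 uint8, red, green, blue), "mtx" (3x3 intrinsics, pixels), "view" (4x4, takes a point from world to camera coordinates). Camera axes: x right, y down, z forward; pixel columns grow to the right and rows downward; lengths in m; the calibration is good to about 2 mm. A picture is of the moment at which its call begins. There is no depth.
A pose or a line that the arm cannot do raises env.MotionError and nothing moves.
- job.hand_in(): hands the job in, once; it reports no verdict.
The state is a dict: "clock": time; "joints": joint angles; "qvel": joint speeds; "joint_efforts": joint torques, N m; "position": TCP position; "ee_rot": TCP orientation; "contact_force": force on the tool from outside, world axes, zero at the start; "ft_torque": the same for the moment, N m; "finger_gap": opening from 0.0 (shut) to 1.0 (fully open).
Only numpy, scipy, OpenCV 4.12 (cv2) and the standard library are available. Lean on these libraries where they do the work, as an engineer would, in place of code of your own. Each camera call takes 0.05 s, during which the arm holds its last target.

## Task

Put the two loose vice-jaw plates away in the slotted rack, each standing on edge in the slot whose width suits its thickness: the thin aluminium plate in the narrowest slot and the thick wooden plate in the widest. Push each one down until it rests on the slot's floor, roughly centred along the slot, and let go; the middle slot stays empty, as its plate is in use in the vice.

Things in the scene. Friction and masses are not known exactly. Their poses are not given: they have to be found in the camera images.
- thin_plate: Thin flat aluminium plate with two black holes in its faces, 90 mm long, 12 mm thick, 95 mm high, about 0.25 kg. Origin at the centre of its underside; x along its length, y across its thickness, z up. It starts standing upright, loose, on its 90 mm long edge on the bench.
- thick_plate: Thick flat light-wood plate with two brass studs in its faces, 90 mm long, 30 mm thick, 95 mm high, about 0.22 kg. Origin at the centre of its underside; x along its length, y across its thickness, z up. It starts standing upright, loose, on its 90 mm long edge on the bench.
- narrow_block: Fixed grey rack block with the 18 mm slot (narrowest): 60 mm long (x), 76 wide (y), 52 high. Origin at its underside's centre, 10 mm above the bench (on a dark board); x along the slot, y across, z up. Slot along its middle, open at top and both ends; floor 8 mm above the origin, 18 mm above the bench; top 12 mm flares 8 mm outward each side (yellow). A plate at home may lean 8 degrees.
- wide_block: Fixed rack block with the 36 mm slot (widest); same outer size, origin, axes, floor height and flare as the narrow-slot block. The three blocks stand in one row along their y axes, 84 mm centre to centre, in any order; the third, with a 26 mm slot, stays empty. Block tops are 62 mm above the bench.
Not all that is in view belongs to the job. Of the things shaped like the thick_plate, the wood one is meant.

How it is judged:
At the end, for the whole second after the job is handed in: The thin plate stands in the narrow slot and the thick plate in the wide slot: each underside within 6 mm of the slot floor, its centre within 25 mm of the block's centre seen from above, aligned with the slot within 15 degrees, upright within 12 degrees, and at rest (horizontal distance between thin_plate and narrow_block below 0.025 m and z of thin_plate in the frame of narrow_block below 0.014 m and angle between the y axis of thin_plate and the y axis of narrow_block, either way round below 0.26 rad and angle between each of thin_plate, thick_plate's own z axis and vertical below 0.22 rad and linear speed of each of thin_plate, thick_plate below 0.02 m/s and horizontal distance between thick_plate and wide_block below 0.025 m and z of thick_plate in the frame of wide_block below 0.014 m and angle between the y axis of thick_plate and the y axis of wide_block, either way round below 0.26 rad); the robot touches nothing.
It also fails if it takes over 61 s, if anything falls off the work surface, if the arm or the gripper's body presses on something with over 40 N, if the wrist force passes 120 N, or if a joint passes its speed limit or range.

## Working session

There is one attempt and no reset: what is moved stays moved. The work goes in short steps, each a Python script; the robot and the scene stay as the last script left them, time stands still between calls to the robot, and variables do not carry over. Pictures are saved under pics/ and viewed, and the job is handed in when it is done.

```bash
mkdir -p pics
cat > h.py <<'E'
import numpy as np, cv2
from bench import env, kinematics, monitor, eyes, job
def grab(n,tag):
    d=eyes.grab_frame(n); np.savez(f'pics/{tag}.npz',**{k:d[k] for k in('frame','mtx','view')})
    cv2.imwrite(f'pics/{tag}.png',cv2.resize(d['frame'][:,:,::-1],(800,600),interpolation=cv2.INTER_CUBIC)); return d
def load(tag): return dict(np.load(f'pics/{tag}.npz'))
def ray(d,u,v):
    V=d['view'];R=V[:3,:3];t=V[:3,3];c=-R.T@t
    r=R.T@(np.linalg.inv(d['mtx'])@np.array([u,v,1.]));return c,r
def onz(d,u,v,z):
    c,r=ray(d,u,v);return c+r*(z-c[2])/r[2]
def proj(d,p):
    V=d['view'];q=d['mtx']@(V[:3,:3]@np.asarray(p,float)+V[:3,3]);return q[:2]/q[2]
E
python3 - <<'E'
from h import *
for n in('scene','top','wrist'):
    d=grab(n,n+'0'); V=d['view'];print(n,-V[:3,:3].T@V[:3,3],d['mtx'][0,0])
s=monitor.sense();print(s['clock'],s['position'],s['ee_rot'],s['finger_gap'],env.hold_point_z)
E
```

```text
scene [0.73892289 0.26751229 0.80264445] 352.8261012877358
top [ 0.26538618 -0.14138199  1.5974813 ] 479.53913325928164
wrist [0.15194184 0.50642375 0.37372266] 265.3710750903465
0.15 [0.21387205 0.47924784 0.23088494] [-0.38496651  0.59352769  0.38473136  0.59288064] 0.9978416108111758 0.0187
```

View pics/scene0.png

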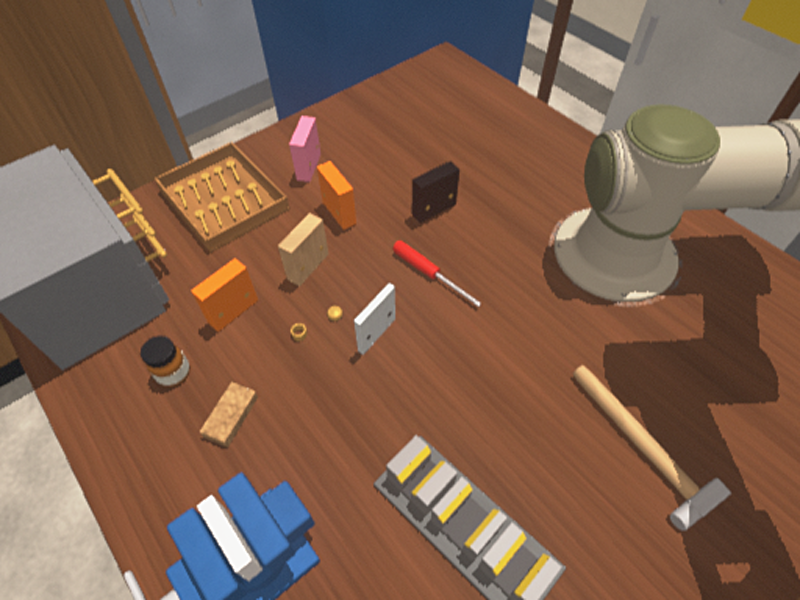

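View pics/top0.png

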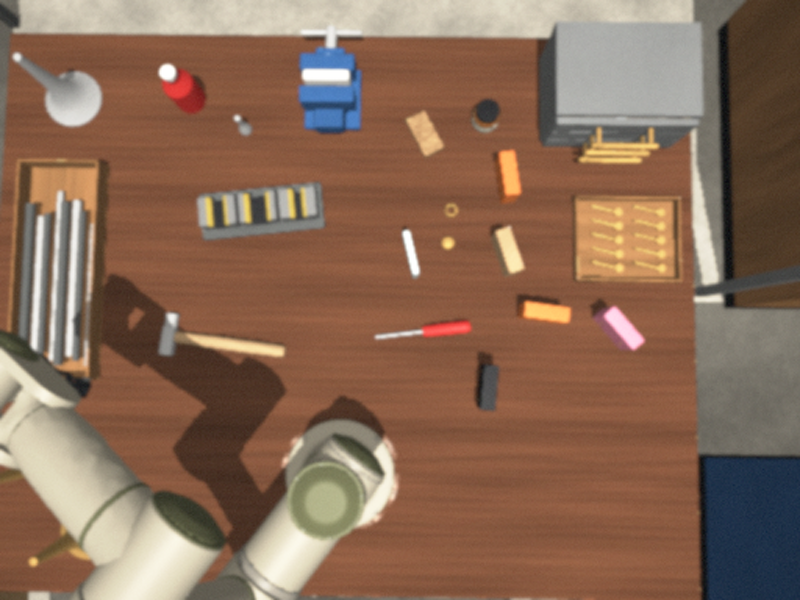

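View pics/wrist0.png

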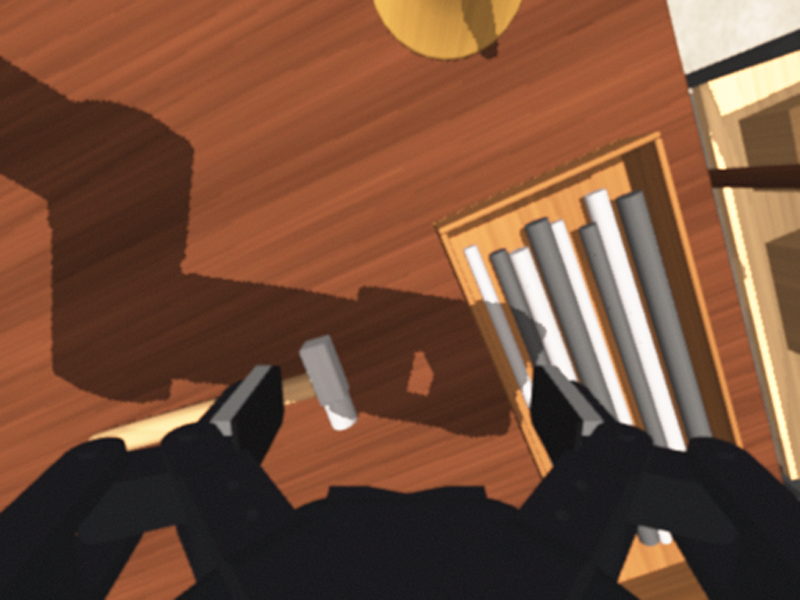

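The top view shows these candidates:
- **Thin plate:** the light plate at (411,252). The white one at (327,77) is clamped in the vice.
- **Thick plate:** the light wood one at (508,250). The others shaped like it are orange (510,175), orange (546,311), pink (620,328), black (488,386) and a low cork-like block (425,133).

I'll choose the plates at (411,252) and (508,250). Next are the close crops.

Run:
```python
from h import *
t=load('top0')['frame'][:,:,::-1];s=load('scene0')['frame'][:,:,::-1]
a=cv2.resize(t[105:165,120:220],(600,360),interpolation=cv2.INTER_CUBIC)   # rack x6
b=cv2.resize(t[135:185,250:345],None,fx=6,fy=6,interpolation=cv2.INTER_CUBIC)
cv2.imwrite('pics/c_rack.png',a);cv2.imwrite('pics/c_pl.png',b)
c=cv2.resize(s[270:384,230:370],None,fx=5,fy=5,interpolation=cv2.INTER_CUBIC);cv2.imwrite('pics/c_rs.png',c)
c=cv2.resize(s[130:230,170:265],None,fx=5.5,fy=5.5,interpolation=cv2.INTER_CUBIC);cv2.imwrite('pics/c_ps.png',c)
```

```text
(no output)
```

View pics/c_rack.png

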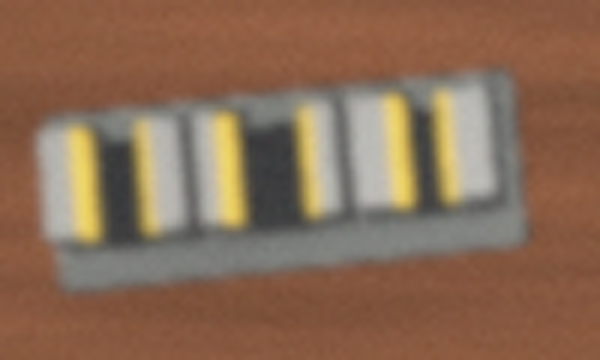

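View pics/c_pl.png

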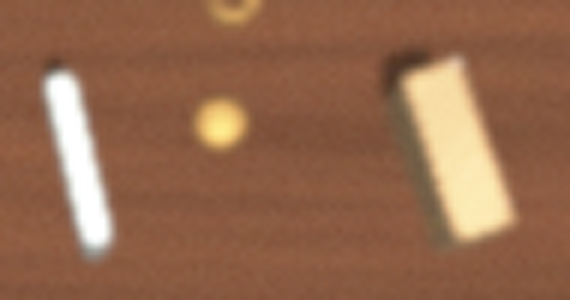

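View pics/c_rs.png

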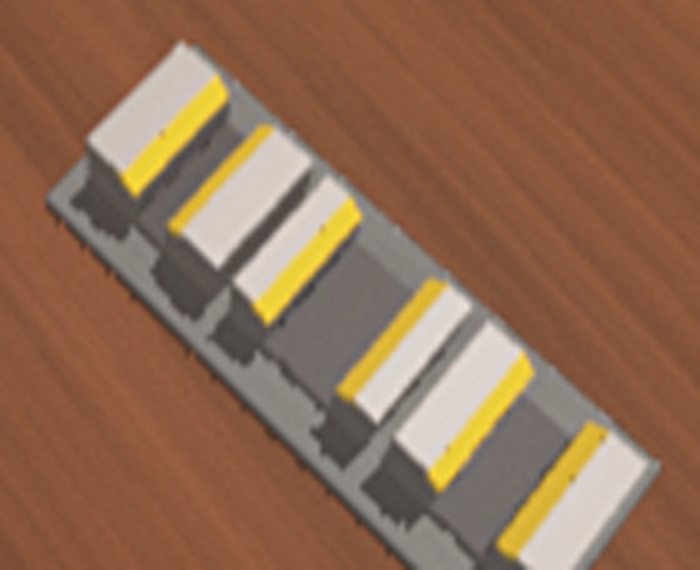

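View pics/c_ps.png

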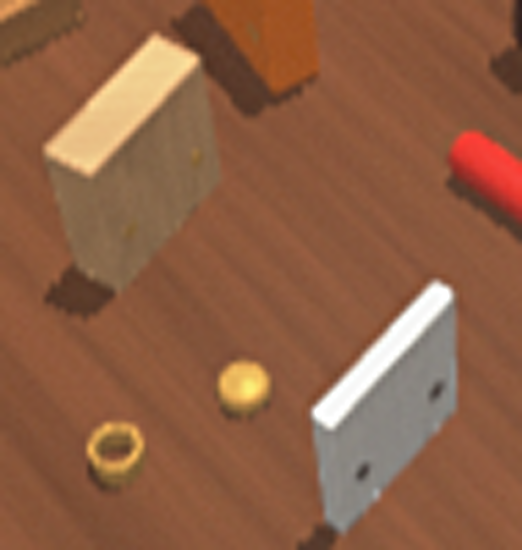

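Crops: the light thin plate at scene crop (385,410) has two black holes. The wood plate at (130,110) has brass studs. In the top view the rack runs medium slot (left), widest (middle), narrowest (right). Now I'll measure.

```bash
cat >> h.py <<'E'
def strips(d,roi):
    hsv=cv2.cvtColor(d['frame'],cv2.COLOR_RGB2HSV)
    m=cv2.inRange(hsv,(20,150,90),(35,255,255));k=np.zeros_like(m);r=roi;k[r[1]:r[3],r[0]:r[2]]=1;m=m*k
    n,l,st,c=cv2.connectedComponentsWithStats(m)
    return [(onz(d,*c[i],.056),st[i,4],c[i]) for i in range(1,n) if st[i,4]>15]
def toprect(d,roi,lo,hi,z=.095):
    hsv=cv2.cvtColor(d['frame'],cv2.COLOR_RGB2HSV)
    m=cv2.inRange(hsv,lo,hi);k=np.zeros_like(m);r=roi;k[r[1]:r[3],r[0]:r[2]]=1;m=m*k
    n,l,st,c=cv2.connectedComponentsWithStats(m);i=1+np.argmax(st[1:,4])
    vs,us=np.nonzero(l==i)
    P=np.array([onz(d,u,v,z)[:2] for u,v in zip(us,vs)])
    C=P.mean(0);w,V=np.linalg.eigh(np.cov((P-C).T));ax=V[:,1]
    return C,np.degrees(np.arctan2(ax[1],ax[0]))%180,np.sqrt(12*w[::-1])*1000,len(us)
E
python3 - <<'E'
from h import *
np.set_printoptions(precision=4,suppress=True)
T=load('top0');S=load('scene0')
for d,roi in((T,(120,105,220,165)),(S,(240,270,370,384))):
    L=strips(d,roi);
    for p,a,c in sorted(L,key=lambda q:-q[0][1]):print(p[:2],a,c)
for nm,d,roi in(('topthin',T,(250,140,275,182)),('scthin',S,(222,178,258,230)),('topthick',T,(310,140,340,178)),('scthick',S,(172,132,215,185))):
    lo,hi=((0,0,205),(180,60,255)) if 'thin' in nm else ((10,40,185),(30,160,255))
    print(nm,*toprect(d,roi,lo,hi))
E
```

```text
[0.5458 0.2788] 138 [339.5507 367.529 ]
[0.5496 0.246 ] 124 [325.7419 354.5323]
[0.5546 0.2005] 94 [307.5638 337.2872]
[0.56   0.1579] 125 [291.128 322.176]
[0.5659 0.1083] 62 [273.1129 305.3065]
[0.57   0.0836] 125 [264.08  297.584]
topthin [ 0.457  -0.1432] 14.36920309182105 [88.9278 14.8705] 134
scthin [ 0.4608 -0.1409] 14.400613564891813 [90.1124 12.3722] 154
topthick [ 0.4642 -0.3428] 18.465860060820972 [92.4317 33.2118] 308
scthick [ 0.4679 -0.3398] 19.047376253041904 [90.3846 30.9315] 290
```

Run:
```python
from h import *
np.set_printoptions(precision=4,suppress=True)
T=load('top0');hsv=cv2.cvtColor(T['frame'],cv2.COLOR_RGB2HSV)
m=cv2.inRange(hsv,(18,90,130),(38,255,255));k=np.zeros_like(m);k[105:165,120:220]=1;m=m*k
n,l,st,c=cv2.connectedComponentsWithStats(m)
for i in range(1,n):
    if st[i,4]>5:print(onz(T,*c[i],.056)[:2],st[i,4],c[i])
print(hsv[135,184:205].tolist())
# IK check for grasp yaw options
from scipy.spatial.transform import Rotation as R
def q(th): # jaw dir (tool z) at angle th
    z=np.array([np.cos(th),np.sin(th),0]);x=np.array([0,0,-1.]);return R.from_matrix(np.c_[x,np.cross(z,x),z]).as_quat()
for p,a in(((.459,-.142),14.4),((.466,-.341),18.8),((.568,.096),7),((.557,.179),7)):
    for s in(90,-90):
        for z in (.06,.25): 
            j=kinematics.ik([*p,z],q(np.radians(a+s)));print(p,s,z,j)
```

```text
[0.5629 0.1064] 71 [186.4648 129.6479]
[0.5637 0.0835] 50 [193.5 129.5]
[0.5551 0.1578] 43 [170.6512 131.8372]
[0.5509 0.1988] 77 [158.0519 132.987 ]
[0.542  0.2772] 80 [133.95 135.4 ]
[0.5438 0.246 ] 40 [143.525 134.975]
[[20, 38, 202], [22, 84, 225], [24, 129, 234], [24, 147, 229], [22, 143, 194], [21, 111, 124], [20, 31, 75], [30, 7, 70], [22, 67, 95], [22, 121, 150], [23, 132, 199], [23, 109, 220], [23, 67, 208], [23, 26, 196], [21, 9, 191], [30, 8, 189], [23, 11, 189], [26, 10, 176], [23, 7, 146], [20, 7, 114], [30, 7, 114]]
(0.459, -0.142) 90 0.06 [-0.5445  0.4357  1.8279 -0.      0.878  -2.3666]
(0.459, -0.142) 90 0.25 [-0.5445  0.2     1.5943 -0.      1.3473 -2.3666]
(0.459, -0.142) -90 0.06 [-0.5445  0.4357  1.8279 -0.      0.878   0.775 ]
(0.459, -0.142) -90 0.25 [-0.5445  0.2     1.5943 -0.      1.3473  0.775 ]
(0.466, -0.341) 90 0.06 [-0.8345  0.6088  1.5279 -0.      1.0049 -2.7334]
(0.466, -0.341) 90 0.25 [-0.8345  0.418   1.3005 -0.      1.423  -2.7334]
(0.466, -0.341) -90 0.06 [-0.8345  0.6088  1.5279 -0.      1.0049  0.4082]
(0.466, -0.341) -90 0.25 [-0.8345  0.418   1.3005 -0.      1.423   0.4082]
(0.568, 0.096) 90 0.06 [-0.0359  0.6062  1.5325 -0.      1.0029 -1.7288]
(0.568, 0.096) 90 0.25 [-0.0359  0.4149  1.3052 -0.      1.4216 -1.7288]
(0.568, 0.096) -90 0.06 [-0.0359  0.6062  1.5325  0.      1.0029  1.4128]
(0.568, 0.096) -90 0.25 [-0.0359  0.4149  1.3052  0.      1.4216  1.4128]
(0.557, 0.179) 90 0.06 [ 0.1108  0.6228  1.5027 -0.      1.0161 -1.5821]
(0.557, 0.179) 90 0.25 [ 0.1108  0.4355  1.2748 -0.      1.4312 -1.5821]
(0.557, 0.179) -90 0.06 [0.1108 0.6228 1.5027 0.     1.0161 1.5594]
(0.557, 0.179) -90 0.25 [0.1108 0.4355 1.2748 0.     1.4312 1.5594]
```

The two cameras agree. Block spacing is 84 mm, strip separations match the slot widths, plate sizes check, and there's only a constant ~4 mm offset in x. I'll move above the thin plate and take one wrist look.

```bash
cat >> h.py <<'E'
from scipy.spatial.transform import Rotation as R
def q(deg):
    th=np.radians(deg-90);z=np.array([np.cos(th),np.sin(th),0]);x=np.array([0,0,-1.]);return R.from_matrix(np.c_[x,np.cross(z,x),z]).as_quat()
THIN=(.459,-.142,14.4);THICK=(.466,-.341,18.8);NAR=(.566,.0955,7.);WID=(.555,.179,7.)
E
python3 - <<'E'
from h import *
env.reach([*THIN[:2],.19],q(THIN[2]))
s=monitor.sense();print(s['clock'],s['position']);d=grab('wrist','w1')
for z,a,b in((.095,.045,.006),):
    c,sn=np.cos(np.radians(THIN[2])),np.sin(np.radians(THIN[2]))
    for i,j in((1,1),(1,-1),(-1,1),(-1,-1)):print(proj(d,[THIN[0]+c*a*i-sn*b*j,THIN[1]+sn*a*i+c*b*j,z])*800/512)
E
```

```text
2.5333 [ 0.45918592 -0.14140838  0.19005084]
[395.77513953 227.35868685]
[416.90694717 227.39038529]
[396.5226739 372.7385848]
[415.70194028 372.76625808]
```

View pics/w1.png

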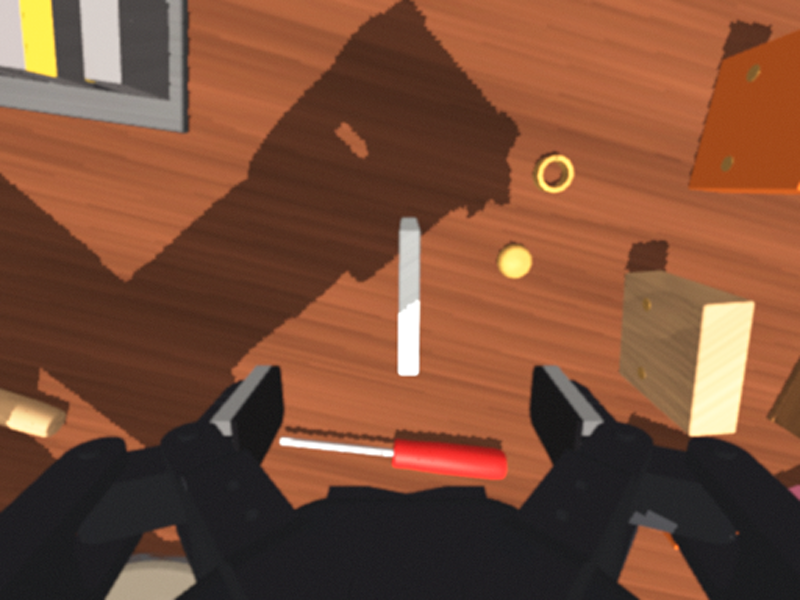

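Wrist view: the thin plate's top spans columns 398–420 and rows 230–376. That's within 3 px (2 mm) of the prediction, vertical in the image and centred between the fingers (282/532). Grasping.

Run:
```python
from h import *
g=env.movel([THIN[0]-.001,THIN[1]-.0005,.053],velocity=.12,guard=8);print(g)
env.close_gripper(40);s=monitor.sense();print(s['clock'],s['position'],s['finger_gap'],s['contact_force'])
env.movel([THIN[0],THIN[1],.19],velocity=.15)
env.reach([*NAR[:2],.20],q(NAR[2]))
s=monitor.sense();print(s['clock'],s['position'],s['finger_gap'],s['contact_force'])
grab('wrist','w2');grab('scene','s2')
```

```text
False
4.5333 [ 0.45808864 -0.14255707  0.05310962] 0.13708308498591748 [0.44407609 0.15850917 2.49086831]
6.6167 [0.56583136 0.0944826  0.19961398] 0.1327060734944458 [-0.33576613  0.30094999 -1.68111695]
```

View pics/w2.png

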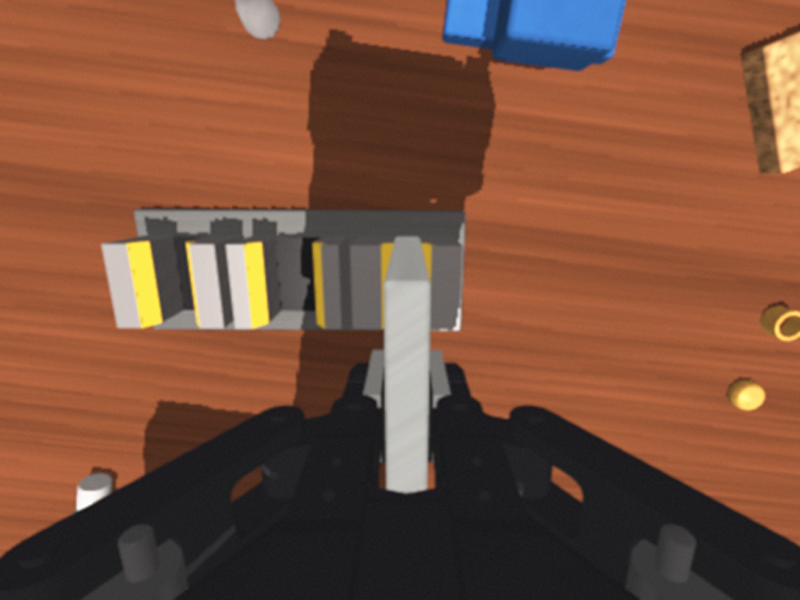

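View pics/s2.png

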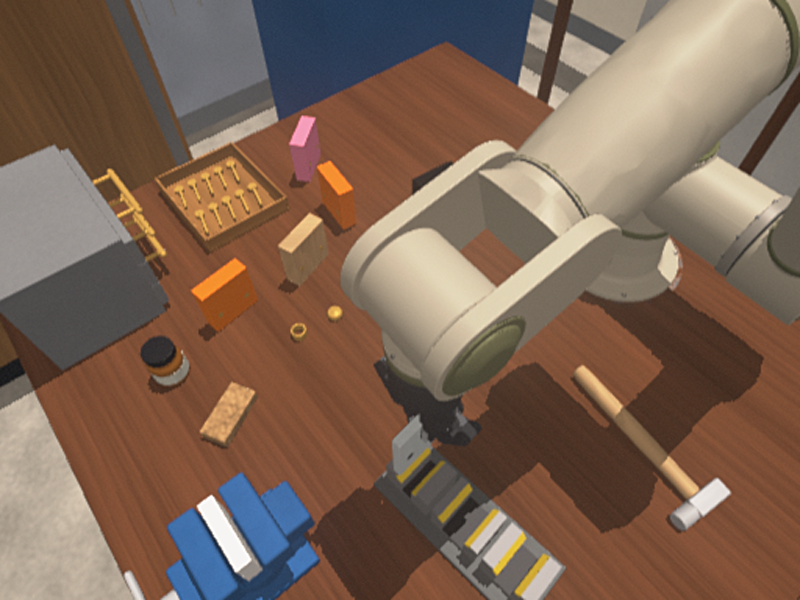

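Wrist view: the plate is upright in the jaws (columns 386–431, middle 408). The narrow slot's yellow flares at 382 and 432 sit symmetric about 407, and the rack is square to the image. Inserting.

Run:
```python
from h import *
p=NAR[:2]
env.movel([*p,.125],velocity=.12)
g=env.movel([*p,.0695],velocity=.035,guard=12)
s=monitor.sense();print(g,s['clock'],s['position'],s['contact_force'],s['finger_gap'])
grab('scene','s3')
```

```text
True 8.9333 [0.56602292 0.09549367 0.07109808] [-0.40989521 -0.13002427  4.31438098] 0.13288721759715694
```

View pics/s3.png

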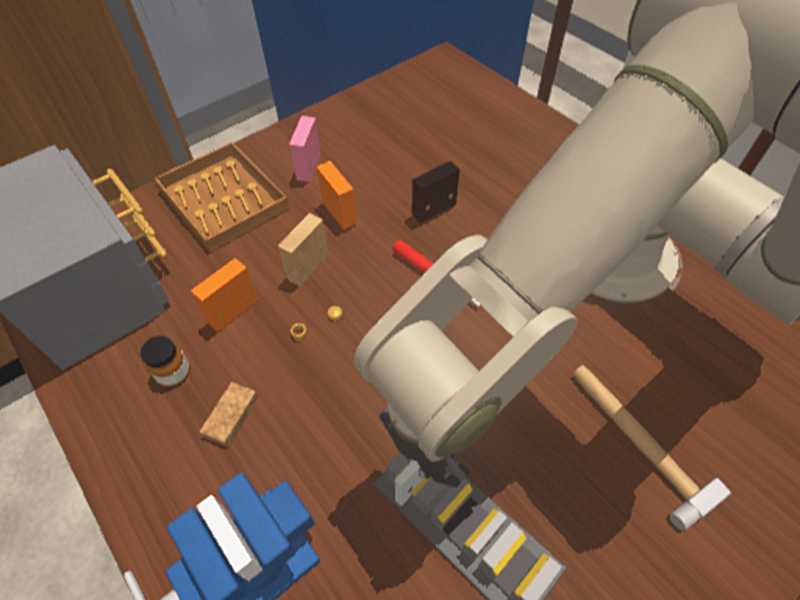

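The guard stopped the descent at z = 0.0711, the expected floor contact (0.071), and the scene view shows the plate seated at (405,482). I'll release it, lift straight up, and go to the thick plate.

Run:
```python
from h import *
env.release()
env.movel([*NAR[:2],.20],velocity=.15)
env.reach([*THICK[:2],.19],q(THICK[2]))
s=monitor.sense();print(s['clock'],s['position'],s['finger_gap'])
d=grab('wrist','w4');grab('scene','s4')
c,sn=np.cos(np.radians(THICK[2])),np.sin(np.radians(THICK[2]));a,b=.045,.015
for i,j in((1,1),(1,-1),(-1,1),(-1,-1)):print(proj(d,[THICK[0]+c*a*i-sn*b*j,THICK[1]+sn*a*i+c*b*j,.095])*800/512)
```

```text
12.35 [ 0.46647808 -0.34026884  0.18998409] 0.9987954442514594
[379.98498728 227.96011188]
[432.81030542 228.0187265 ]
[382.24755982 373.27406693]
[430.19241611 373.32713327]
```

View pics/w4.png

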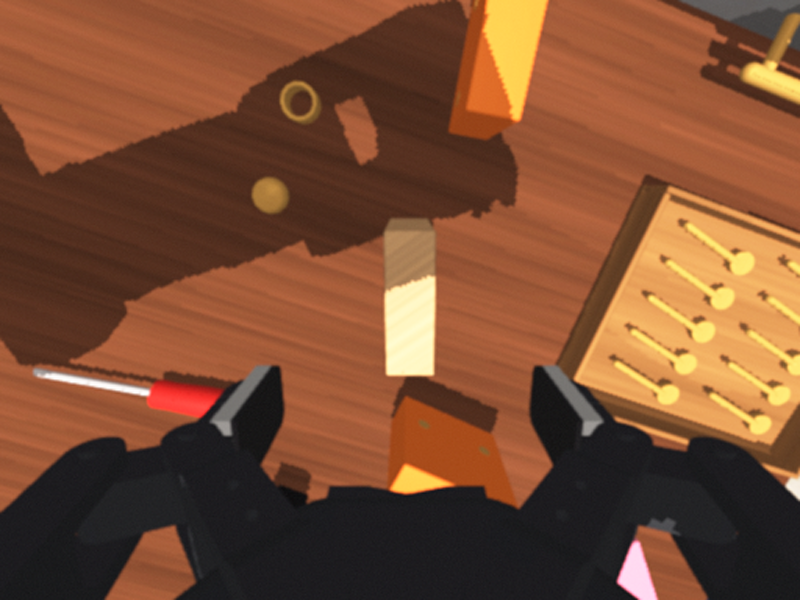

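View pics/s4.png

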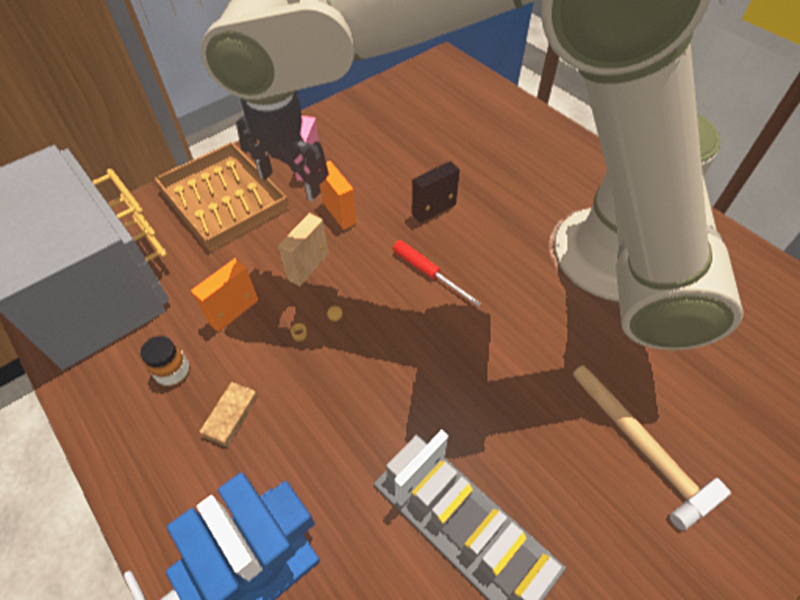

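Thin plate: the scene view shows it upright in the narrow slot, top edge from (398,485) to (445,435). Thick plate: the wrist view has it at columns 385–436 and rows 231–376, about 2 mm right and low of the prediction, so I'll correct for that. An orange plate lies past row 385, clear of the fingers.

Run:
```python
from h import *
c,sn=np.cos(np.radians(THICK[2])),np.sin(np.radians(THICK[2]))
x=THICK[0]-.001*c+.0017*sn; y=THICK[1]-.001*sn-.0017*c
g=env.movel([x,y,.053],velocity=.12,guard=8);print(g)
env.close_gripper(40);s=monitor.sense();print(s['clock'],s['position'],s['finger_gap'],s['contact_force'])
env.movel([x,y,.21],velocity=.15)
env.reach([*WID[:2],.21],q(WID[2]))
s=monitor.sense();print(s['clock'],s['position'],s['finger_gap'],s['contact_force'])
grab('wrist','w5');grab('scene','s5')
```

```text
False
14.2833 [ 0.46566465 -0.3429799   0.05320097] 0.3472173414804344 [-0.38698998 -0.04118545  1.79756836]
17.4 [0.55528509 0.17817102 0.20996299] 0.3426654509653234 [-0.40797833 -0.58659207 -1.83356979]
```

View pics/w5.png

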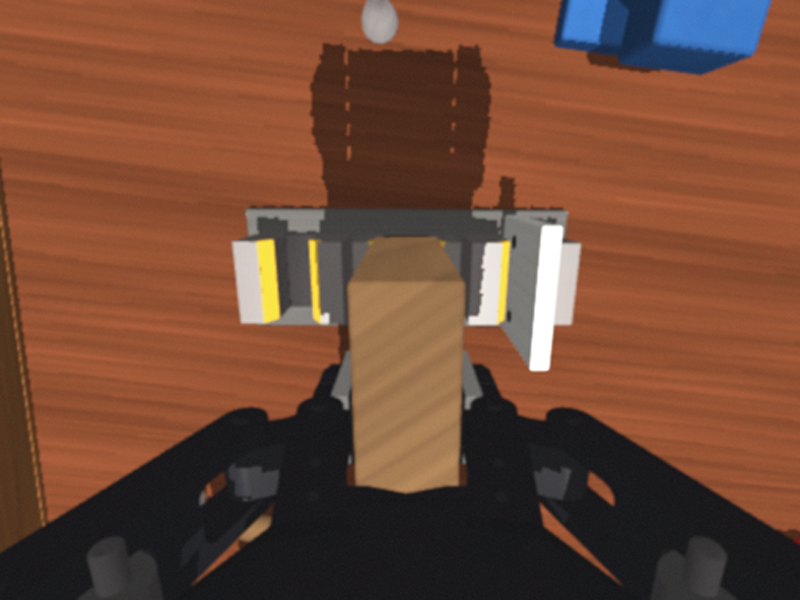

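View pics/s5.png

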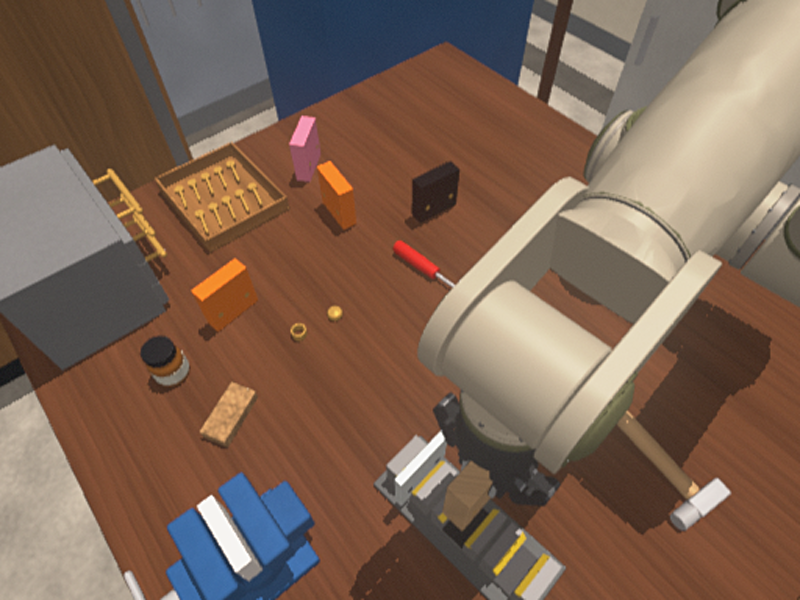

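Wrist view: the thick plate is square in the jaws (columns 350–463, middle 406). Slivers of the wide slot's flares show at 370 and 444, middle 407, so it's aligned. The thin plate stands in the slot to the right. Inserting.

Run:
```python
from h import *
p=WID[:2]
env.movel([*p,.125],velocity=.12)
g=env.movel([*p,.0695],velocity=.035,guard=12)
s=monitor.sense();print(g,s['clock'],s['position'],s['contact_force'],s['finger_gap'])
```

```text
True 19.8 [0.55497572 0.17905117 0.07120441] [-1.39925667  0.03812793  4.73175904] 0.34487207620299537
```

Floor contact came at z = 0.0712, as expected. I'll release, lift, move clear and check.

Run:
```python
from h import *
env.release()
env.movel([*WID[:2],.22],velocity=.15)
env.reach([.35,.30,.25],q(0.))
env.hold(.5)
s=monitor.sense();print(s['clock'],s['position'])
S=grab('scene','s6');T=grab('top','t6')
np.set_printoptions(precision=4,suppress=True)
for nm,lo,hi in(('thin',(0,0,215),(180,40,255)),('thick',(8,60,150),(25,160,255))):
  for n,d in(('scene',S),('top',T)):
    for ref in (NAR if nm=='thin' else WID,):
        u,v=proj(d,[*ref[:2],.113]).astype(int);r=(u-25,v-30,u+25,v+30) if n=='scene' else (u-10,v-22,u+10,v+22)
        print(nm,n,*toprect(d,r,lo,hi,.113))
```

```text
22.9833 [0.35014307 0.299938   0.24994874]
thin scene [0.5686 0.0961] 6.843265207995017 [88.3235 12.7464] 279
thin top [0.5653 0.0953] 7.486767121298783 [89.6837 13.8886] 124
thick scene [0.5569 0.1802] 6.965789946052581 [91.8025 31.1617] 820
thick top [0.554  0.1783] 9.343058806637572 [97.7869 33.7264] 330
```

View pics/s6.png

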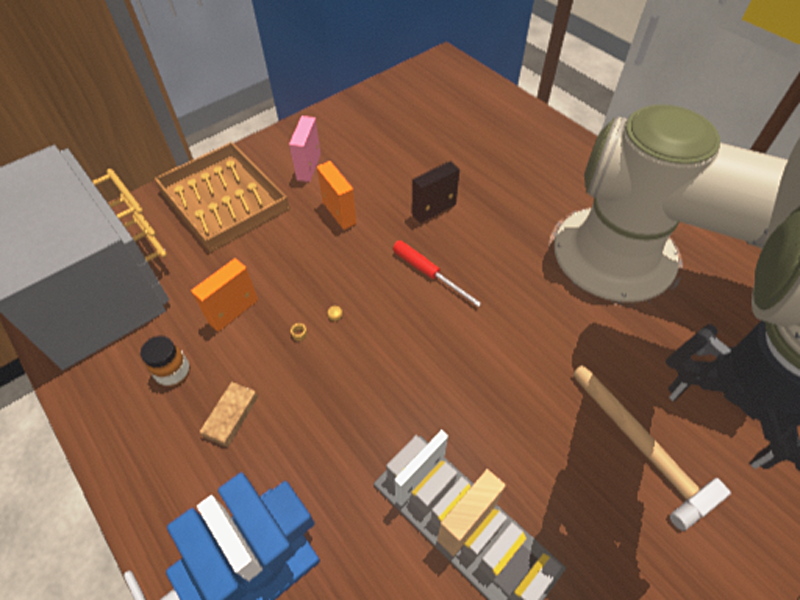

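View pics/t6.png

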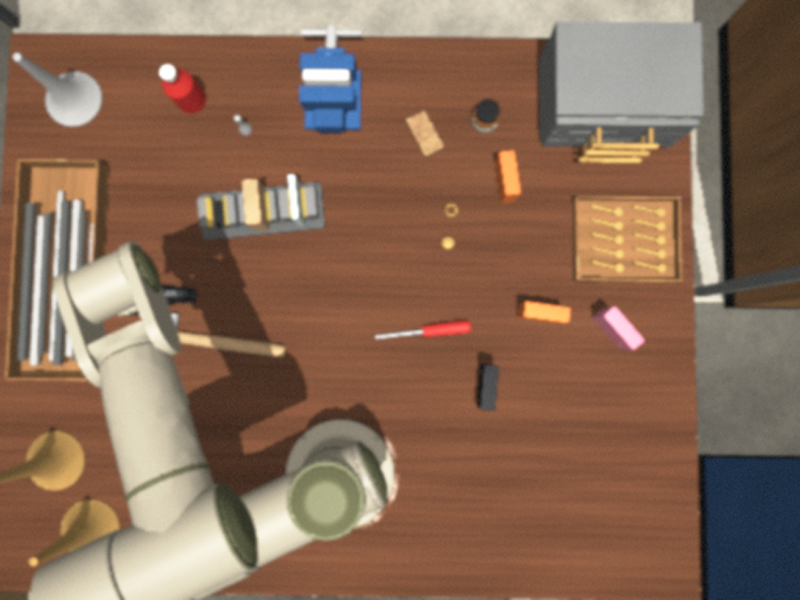

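In the scene view both plates stand in their slots, thin at (420,460) and thick at (472,512); the top view shows them at (293,197) and (252,202). The arm is clear of everything. Measured at seated height, the plate tops are the right size and sit over their block centres, so I'm handing in.

```bash
python3 -c "
from h import *
job.hand_in();print(monitor.sense()['clock'])"
```

```text
the job is handed in; nothing more can be done
the job is handed in; nothing more can be done
```

Both plates are in the rack and the job is handed in; the last clock reading, just before that, was 23 s of the 61 s allowed. The thin aluminium plate stands in the narrowest slot and the thick wooden plate in the widest. The middle-width slot is still empty.

**Last checks:**
- **Depth:** both descents stopped on floor contact at tool height 0.071 m, as calculated, with a force change of about 12 N.
- **Position:** both plate tops measured within about 3 mm of their block centres.
- **Alignment:** within about 0.5° of the slot, except the top camera's reading for the thick plate, 2.3° off and oversized at 98 mm instead of 90. I put that down to a loose colour mask; the scene camera gave 0.0°.
- **Upright and clear:** both plates look upright in the scene and top views, and the gripper is open and away from everything. I did not measure the tilt as a number.

**Disagreement:** the scene and top cameras differed by a steady 3–5 mm in x throughout. I averaged them, and the wrist camera agreed to about 2 mm at each grasp.

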